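# Pin the locking bar of a storeroom chest

## Robot

A 7-joint arm with a two-finger parallel gripper is mounted at the origin on the work surface. World frame = base frame: x ahead of the robot, y to its left, z up, the work surface at z = 0. Lengths are in m, angles in degrees, forces in N, time in s.
With the tool pointing down it reaches from about 0.425 to 0.8 m from the base axis. Payload 8.3 kg.
Tool frame: the origin (TCP) lies midway between the tips of the shut fingers; the grasp point (between the pads) lies 19 mm behind it (manip.grip_point_offset is the distance from the TCP to the grasp point, in m); x points along the fingers, z is the direction in which the jaws open and shut, and the axes are right-handed (so a half turn about x gives the same grasp; the last joint's range is limited). The gripper opens to 85 mm and grips with 20 to 120 N. Pads are 22 mm wide; open, the fingers measure 114 mm over their backs; the gripper's body (76 mm by 85 mm) begins 54 mm behind the grasp point. The pads swing forward as they close: fully open they stand 13 mm farther back than shut.
Start: joints at [67.844, 21.967, 0.94, 78.501, -0.361, 79.538, -2.664], TCP at [0.199, -0.592, 0.231] pointing down, gripper open.
Joint ranges: [-169.22, 169.22], [-14.56, 117.87], [-87.37, 89.26], [10.42, 133.3], [-82.24, 262.24], [0.94, 117.77], [-172.7, 172.7]. Speed limits (degrees/s): [136.94, 136.94, 172.46, 172.46, 180, 180, 180].

## Interface

Orientations are given as a 3x3 rotation matrix whose columns are the frame's x, y, z axes.
In Python, from workcell import manip gives the robot as it stands.
- The arm moves only by the shell command python3 -m jog 'ROWS'. ROWS is JSON, a list of rows, each an object with "dp": the shift along the tool's x, y, z in mm, a list of three; "delta_rot": the turn, a rotation vector about the tool's x, y, z in degrees, a list of three; "gripper": the closure, from -1 (fully open) to 1 (shut), so that 0 is half open. A call has 1 to 5 rows; each row is the pose to reach, as a shift and turn from the pose commanded when the call began, along the tool's axes at that moment; what a row does not reach only later rows make up. A row lasts 1/10 s, in which the tool goes at most 50 mm and 8.59 degrees, less where a joint would pass 70% of its speed; a pose out of reach is approached as far as the arm can. A call with a gripper value outside its range is refused whole. The fingers move at their own pace and stop on an object; the grip force is fixed at half the most. Time passes only in rows, so rows that repeat a pose let the fingers close. It gives the time, the measured TCP pose, the force and the opening at its end, in the units of the state.
- manip.state(): the state, without advancing time (a new reading comes with each control period).
- manip.read_camera(name): name is "side" or "top" or "wrist"; returns a dict with "frame" (480x640x3 uint8, red, green, blue), "fx", "fy", "cx", "cy" (pixels), "k1" (the pictures are not rectified: a ray, as slopes to the right and down, at radius r is drawn at 1 + k1 r^2 times it, then the intrinsics apply), "view" (4x4, takes a point from world to camera coordinates). Camera axes: x right, y up, looking along -z (the intrinsics and any distortion apply to the point x, -y, -z); pixel columns grow to the right and rows downward; lengths in m; the calibration is good to about 2 mm. A picture is of the moment at which its call begins. There is no depth.
- manip.job_done(): hands the job in, once; it reports no verdict.
The state is a dict: "time": time; "joint_positions": joint angles; "joint_vel": joint speeds; "tau": joint torques, N m; "eef_pos": TCP position; "eef_rot": TCP orientation; "force": force on the tool from outside, world axes, zero at the start; "ft_torque": the same for the moment, N m; "opening": opening from 0.0 (shut) to 1.0 (fully open).
Only numpy, scipy, OpenCV 4.12 (cv2) and the standard library are available. Lean on these libraries where they do the work, as an engineer would, in place of code of your own. Each camera call takes 0.05 s, during which the arm holds its last target.

## Task

Lock the steel chest: first swing its locking bar back until the eye at the bar's end is over the keeper plate, then take the longer of the two pins out of the wooden rack and push it down through the bar's eye and the keeper's hole until its collar lies flush on the bar, and let go. The keeper plate is adjustable, so its hole is seldom exactly under the eye: press only lightly, drag the bar along with the pin and feel for the hole, never force it; leave the short pin and the other things where they are.

Things in the scene. Friction and masses are not known exactly. Their poses are not given: they have to be found in the camera images.
- chest: Blue steel chest fixed to the bench, 258 x 228 mm, lid top 110 mm high. Origin under its centre; z up; the locking bar lies along its +y when shut; its keeper bracket stands out from its +y side.
- bar (a joint): Angle of the locking bar about its upright pivot (rad). 0: bar along the chest's +y, eye over the keeper mark; grows as the bar swings towards the chest's +x. The bar turns level, its friction takes about 1 N at the eye to overcome, and it stays where it is left. Steel, 36 mm wide, 12 mm thick, underside 135 mm and top 147 mm above the bench.
- pivot (a point): Point on the bar's pivot axis at the height of the bar's top face (147 mm); axes of the chest.
- bar_post (a point): Centre of the upright black round post (22 mm across, 45 mm high above the bar's top) by which the bar is moved, 150 mm from the pivot. Its y axis runs along the bar from pivot to eye.
- bar_eye (a point): Centre of the bar's round eye (hole 14 mm wide, right through) at the bar's top face, 240 mm from the pivot, 90 mm beyond the post. Its y axis runs along the bar away from the pivot.
- keeper_mark (a point): Middle of the keeper bracket at the height of the keeper plate's top face (133 mm, 2 mm below the bar). The keeper plate (100 x 88 mm, 10 mm thick, free space below it) has one round hole 14 mm wide and is clamped somewhere along the bracket: its hole lies up to 16 mm from this point towards the chest's +x or -x, and exactly at its y. The hole's true place is not reported; once the bar covers it, it must be felt for. Firmly clamped, the plate does not move.
- pin_grip (a point): Centre of the grip of the longer pin: an upright dark steel square bar 20 x 20 mm and 44 mm high, its flat sides facing its x and y. Below it a collar 26 mm across, 6 mm thick, then the steel shank, 12 mm across and 50 mm long, its last 3 mm tapered to 9 mm. The point is 78 mm above the tip. z points from tip to grip. Weighs about 120 g. It stands in one of the rack's two holes (the other holds the short pin).
- pin_tip (a point): End of the longer pin's shank, on its axis, 50 mm below the collar's underside.
- short_pin_grip (a point): Centre of the grip of the short pin, the same but with a shank of only 28 mm, so that it stands 22 mm lower. Not to be used.
- rack: Fixed wooden block 70 x 160 x 35 mm, origin under its centre, with two holes (14 mm wide, 25 mm deep) at its y = +45 and -45 mm, in which the two pins stand tip down.
- can: Grey can, 70 mm across, 100 mm high, origin under its centre. Leave alone.
- bin: Open green plastic parts bin, 120 x 100 x 60 mm, origin under its centre. Leave alone.
- screwdriver: Screwdriver with a black handle lying on the bench. Leave alone.

How it is judged:
By the outcome, as a careful person would: the job done as asked, in the order asked, and still so for the second after the job is handed in, with the robot touching nothing.
It also fails if it takes over 72 s, if anything falls off the work surface, if the arm or the gripper's body presses on something with over 40 N, if the wrist force passes 120 N, or if a joint passes its speed limit or range.

## Working session

There is one attempt and no reset: what is moved stays moved. The work goes in short steps, Python scripts to look and compute and a shell command to move; the robot and the scene stay as the last step left them, time stands still between calls to the robot, and variables do not carry over. Pictures are saved under pics/ and viewed, and the job is handed in when it is done.

```bash
ls; mkdir -p pics
python3 - <<'E'
from workcell import manip
import cv2,pickle
d={}
for n in("side","top","wrist"):
    c=manip.read_camera(n);d[n]=c
    cv2.imwrite(f"pics/{n}0.png",c["frame"][:,:,::-1])
    print(n,c["fx"],c["fy"],c["cx"],c["cy"],c["k1"],c["view"])
pickle.dump(d,open("cams0.pkl","wb"))
print(manip.state(),manip.grip_point_offset)
E
```

```text
pics
side 494.97432600393046 494.97432600393046 326.6597980598758 239.79645927045294 -0.0051118718000871975 [[ 0.99264525 -0.12100852 -0.00351496 -0.52529608]
 [ 0.06119511  0.47651432  0.87703435 -0.15216773]
 [-0.1044537  -0.87079908  0.48041481 -1.05728037]
 [ 0.          0.          0.          1.        ]]
top 497.864242699993 497.864242699993 322.40171575535317 238.3000610957163 -0.0033949407640709406 [[ 0.01359158 -0.99974303 -0.01814204  0.04054652]
 [ 0.98626488  0.01041699  0.16484259 -0.53945773]
 [-0.16461125 -0.02013332  0.98615302 -1.13314618]
 [ 0.          0.          0.          1.        ]]
wrist 337.7706870525013 337.7706870525013 324.92236976090874 238.94282747808754 -0.05518349802898201 [[ 3.17357184e-01 -9.48306077e-01 -5.06967779e-05 -6.24473444e-01]
 [ 9.09032091e-01  3.04229099e-01 -2.84789944e-01  3.52645961e-02]
 [ 2.70083458e-01  9.03340498e-02  9.58589946e-01 -3.78400316e-01]
 [ 0.00000000e+00  0.00000000e+00  0.00000000e+00  1.00000000e+00]]
{'time': 0.15, 'joint_positions': array([67.84383013, 22.00629287,  0.93933567, 78.54545012, -0.3602821 ,
       79.5394542 , -2.66662176]), 'joint_vel': array([-0.01577661, -0.22014479,  0.05004712, -0.1882993 , -0.10749523,
        0.02621657, -0.04206856]), 'tau': array([ 1.36837232e-03, -6.28153467e+01,  8.45062863e-01, -3.72164512e+01,
        1.64606015e-02,  1.10485105e-02, -6.45972295e-05]), 'eef_pos': array([ 0.19875817, -0.59214802,  0.23050185]), 'eef_rot': array([[-5.21650526e-04,  9.48031495e-01,  3.18176072e-01],
       [ 1.45106287e-03,  3.18176498e-01, -9.48030385e-01],
       [-9.99998811e-01, -3.28470642e-05, -1.54163024e-03]]), 'force': array([-0.67499423, -0.87838207, -0.18188904]), 'ft_torque': array([0.06467739, 0.04169818, 0.04923386]), 'opening': 0.9983833377755338} 0.0187
```

View pics/top0.png

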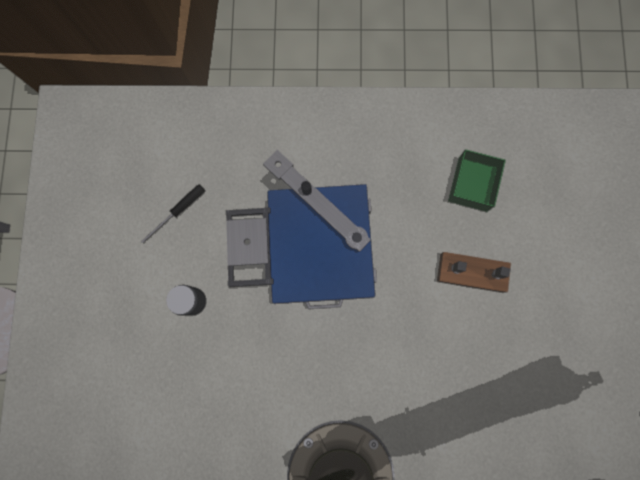

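View pics/side0.png

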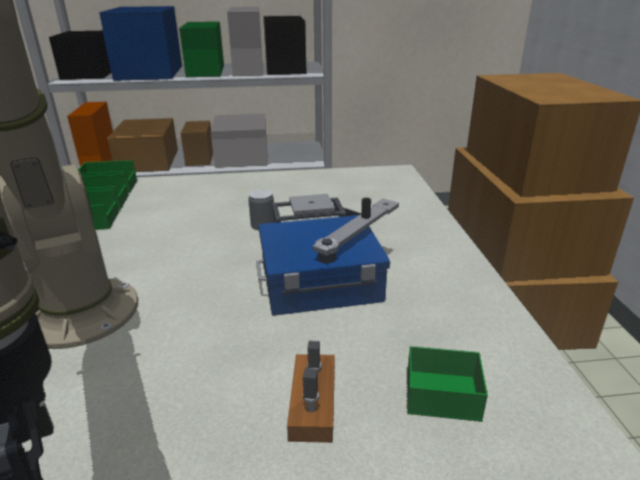

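View pics/wrist0.png

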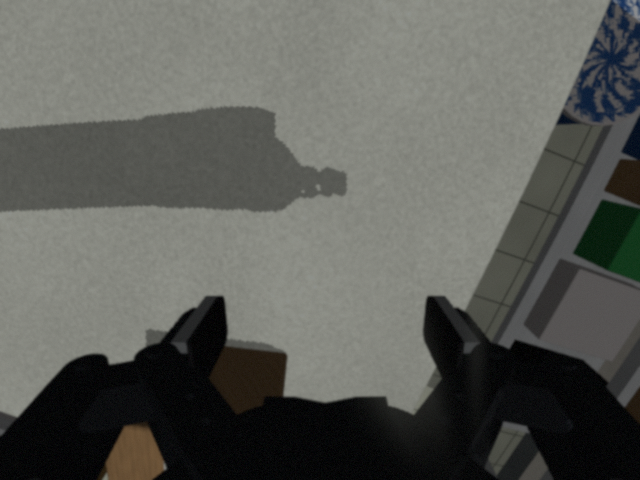

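Run:
```python
import cv2
t=cv2.imread("pics/top0.png");s=cv2.imread("pics/side0.png")
def crop(im,x,y,w,h,k,n): cv2.imwrite(n,cv2.resize(im[y:y+h,x:x+w],None,fx=k,fy=k,interpolation=cv2.INTER_CUBIC))
crop(t,220,145,160,165,5,"pics/t1.png") 
crop(t,430,240,90,60,8,"pics/t2.png")
crop(s,240,180,170,130,4.7,"pics/s1.png")
crop(s,280,330,70,115,5,"pics/s2.png")
```

```text
(no output)
```

View pics/t1.png

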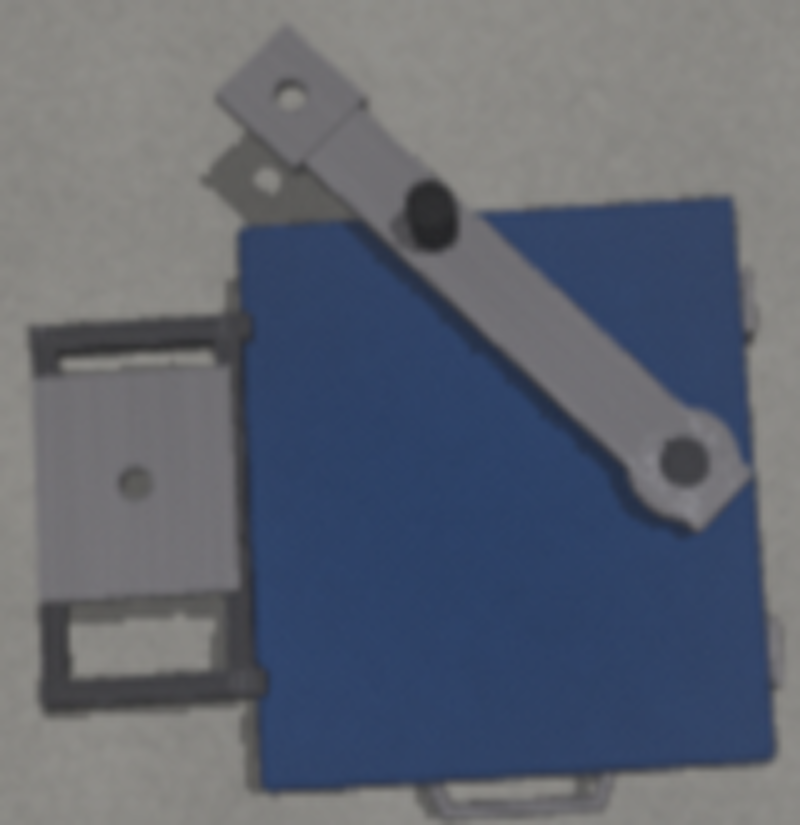

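View pics/t2.png

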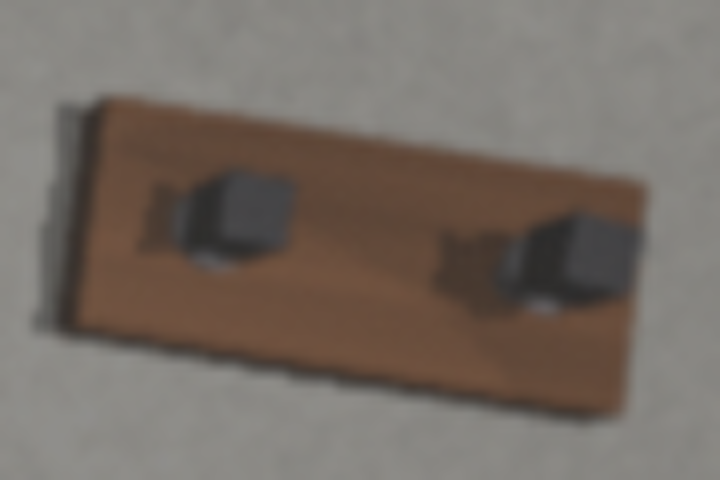

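View pics/s1.png

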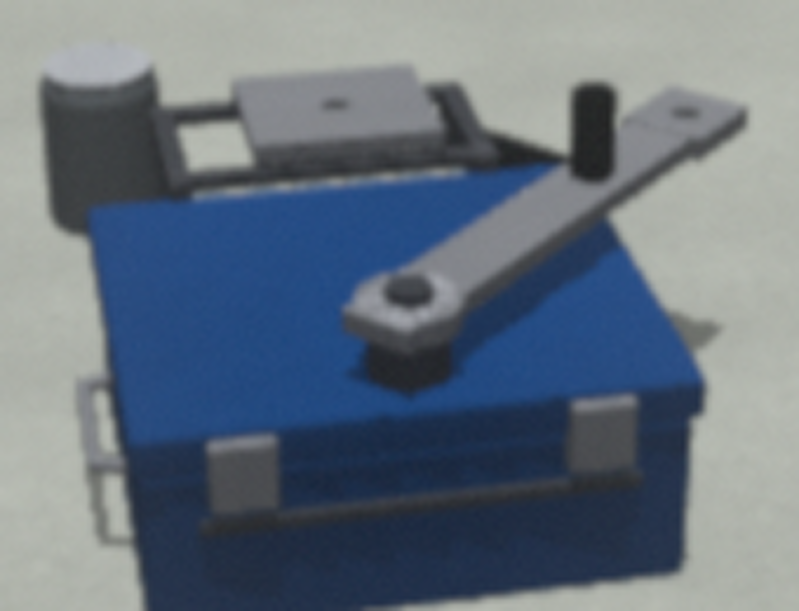

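View pics/s2.png

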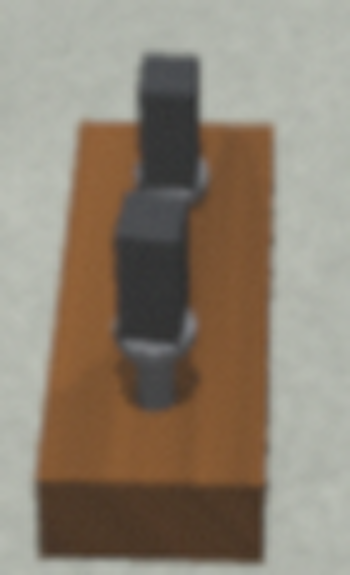

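```bash
cat > h.py <<'E'
import numpy as np,cv2,pickle
def ray(c,u,v):
    K=np.array([[c["fx"],0,c["cx"]],[0,c["fy"],c["cy"]],[0,0,1]])
    p=cv2.undistortPoints(np.array([[[u,v]]],float),K,np.array([c["k1"],0,0,0,0]))[0,0]
    V=c["view"];R=V[:3,:3];t=V[:3,3]
    d=R.T@np.array([p[0],-p[1],-1]);return -R.T@t,d
def at(c,u,v,z):
    o,d=ray(c,u,v);return (o+d*(z-o[2])/d[2])
def proj(c,P):
    P=np.asarray(P,float);q=c["view"][:3,:3]@P+c["view"][:3,3];x,y=q[0]/-q[2],-q[1]/-q[2];f=1+c["k1"]*(x*x+y*y)
    return c["fx"]*x*f+c["cx"],c["fy"]*y*f+c["cy"]
def cr(x0,y0,k,u,v): return x0+(u+.5)/k-.5,y0+(v+.5)/k-.5
def best(c1,p1,c2,p2):
    o1,d1=ray(c1,*p1);o2,d2=ray(c2,*p2)
    A=np.stack([d1,-d2],1);s=np.linalg.lstsq(A,o2-o1,rcond=None)[0]
    a=o1+d1*s[0];b=o2+d2*s[1];return (a+b)/2,np.linalg.norm(a-b)
E
python3 - <<'E'
from h import *
np.set_printoptions(precision=4,suppress=True)
d=pickle.load(open("cams0.pkl","rb"));T=d["top"];S=d["side"]
t1=lambda u,v:cr(220,145,5,u,v)
t2=lambda u,v:cr(430,240,8,u,v)
s1=lambda u,v:cr(240,180,4.7,u,v); s2=lambda u,v:cr(280,330,5,u,v)
L=[at(T,*t1(*p),.110) for p in [(240,228),(733,198),(775,758),(263,790)]]
print("lid",L)
for i in range(4): 
    e=L[(i+1)%4]-L[i];print(np.linalg.norm(e),np.degrees(np.arctan2(e[1],e[0])))
print("pivot",at(T,*t1(685,461),.147),best(T,t1(685,461),S,s1(410,290)))
print("eye",at(T,*t1(290,94),.147),best(T,t1(290,94),S,s1(686,112)))
print("hole",at(T,*t1(135,483),.133),best(T,t1(135,483),S,s1(336,104)), at(S,*s1(336,104),.133))
print("post",at(T,*t1(432,203),.192),best(T,t1(432,203),S,s1(593,92)))
# long pin top: grip top z= 10+78+22=.110
print("long",at(T,*t2(606,248),.110),at(S,*s2(154,214),.110))
print("short",at(T,*t2(257,205),.088),at(S,*s2(170,68),.088))
print("rack",[at(T,*t2(*p),.035) for p in [(105,97),(648,183),(622,415),(75,330)]])
print("plate",[at(T,*t1(*p),.133) for p in [(35,372),(228,365),(242,594),(42,602)]])
print("brkt",[at(T,*t1(*p),.123) for p in [(30,328),(43,712)]],)
E
```

```text
lid [array([0.6378, 0.172 , 0.11  ]), array([ 0.6538, -0.0521,  0.11  ]), array([ 0.4009, -0.0702,  0.11  ]), array([0.3841, 0.1538, 0.11  ])]
0.22467076310380069 -85.91460881836615
0.25355326252829724 -175.9000344827866
0.22468768513514886 94.2866763733871
0.25434260532372654 4.096420601078558
pivot [ 0.526  -0.0288  0.147 ] (array([ 0.5261, -0.0287,  0.1487]), np.float64(0.0009002782962973266))
eye [0.6894 0.1467 0.147 ] (array([0.69  , 0.1469, 0.145 ]), np.float64(2.3394183568706475e-06))
hole [0.5161 0.2114 0.133 ] (array([0.5164, 0.2118, 0.1305]), np.float64(4.9396030990835006e-05)) [0.5159 0.2063 0.133 ]
post [0.6274 0.0802 0.192 ] (array([0.6278, 0.0803, 0.1893]), np.float64(0.0008174502259362673))
long [ 0.4605 -0.3571  0.11  ] [ 0.4613 -0.3587  0.11  ]
short [ 0.4738 -0.2678  0.088 ] [ 0.4747 -0.2681  0.088 ]
rack [array([ 0.5115, -0.2379,  0.035 ]), array([ 0.4877, -0.3963,  0.035 ]), array([ 0.4196, -0.3855,  0.035 ]), array([ 0.4425, -0.2273,  0.035 ])]
plate [array([0.5653, 0.2576, 0.133 ]), array([0.5693, 0.1722, 0.133 ]), array([0.4677, 0.1628, 0.133 ]), array([0.4632, 0.2499, 0.133 ])]
brkt [array([0.5874, 0.263 , 0.123 ]), array([0.4161, 0.2494, 0.123 ])]
```

```bash
cat >> h.py <<'E'
from scipy.spatial.transform import Rotation as Ro
def goal(yaw):  # tool x down, z at yaw deg
    a=np.radians(yaw);z=np.array([np.cos(a),np.sin(a),0]);x=np.array([0,0,-1.]);return np.stack([x,np.cross(z,x),z],1)
def plan(p,yaw):
    from workcell import manip
    s=manip.state();R=s["eef_rot"];dp=R.T@(np.array(p)-s["eef_pos"])*1000
    dr=Ro.from_matrix(R.T@goal(yaw)).as_rotvec(degrees=True)
    print("t %.2f"%s["time"],"pos",np.round(s["eef_pos"],4),"dp",np.round(dp,1),"rot",np.round(dr,2),"F",np.round(s["force"],1),"op %.3f"%s["opening"])
E
python3 -c "
from h import *
plan([.628,.081,.240],-43)"
```

```text
t 0.15 pos [ 0.1988 -0.5921  0.2305] dp [  -8.7  621.1 -501.6] rot [-2.845e+01 -9.000e-02 -2.000e-02] F [-0.7 -0.9 -0.2] op 0.998
```

```bash
python3 -m jog '[{"dp":[-20,39,-31],"delta_rot":[-6,0,0],"gripper":-1},{"dp":[-25,78,-62],"delta_rot":[-12,0,0],"gripper":-1},{"dp":[-25,117,-93],"delta_rot":[-18,0,0],"gripper":-1},{"dp":[-25,156,-124],"delta_rot":[-24,0,0],"gripper":-1},{"dp":[-25,194,-157],"delta_rot":[-28.5,0,0],"gripper":-1}]'; python3 -c "
from h import *
plan([.628,.081,.245],-43)"
```

```text
time: 0.65
eef_pos: [0.3319, -0.383, 0.2562]
eef_rot: [[-0.0, 0.678, 0.735], [-0.0, 0.735, -0.678], [-1.0, -0.0, 0.0]]
force: [1.5, 0.0, 1.1]
opening: 1.002
t 0.65 pos [ 0.3319 -0.383   0.2562] dp [ 11.2 541.9 -97. ] rot [0.3 0.  0. ] F [1.5 0.  1.1] op 1.002
```

```bash
python3 -m jog '[{"dp":[0,48,-9],"delta_rot":[0,0,0],"gripper":-1},{"dp":[0,96,-18],"delta_rot":[0,0,0],"gripper":-1},{"dp":[0,144,-27],"delta_rot":[0,0,0],"gripper":-1},{"dp":[0,192,-35],"delta_rot":[0,0,0],"gripper":-1},{"dp":[0,240,-43],"delta_rot":[0,0,0],"gripper":-1}]';python3 -m jog '[{"dp":[0,48,-9],"delta_rot":[0,0,0],"gripper":-1},{"dp":[0,96,-18],"delta_rot":[0,0,0],"gripper":-1},{"dp":[0,144,-27],"delta_rot":[0,0,0],"gripper":-1},{"dp":[0,192,-35],"delta_rot":[0,0,0],"gripper":-1},{"dp":[0,240,-43],"delta_rot":[0,0,0],"gripper":-1}]'; python3 -c "
from h import *
plan([.628,.081,.245],-43)"
```

```text
time: 1.15
eef_pos: [0.4636, -0.1782, 0.2564]
eef_rot: [[0.0, 0.681, 0.732], [-0.0, 0.732, -0.681], [-1.0, -0.0, 0.0]]
force: [2.2, -0.3, -0.1]
opening: 0.998
time: 1.65
eef_pos: [0.5958, 0.0264, 0.2562]
eef_rot: [[-0.0, 0.682, 0.731], [-0.0, 0.731, -0.682], [-1.0, -0.0, 0.0]]
force: [1.1, -0.7, 1.0]
opening: 1.005
t 1.65 pos [0.5958 0.0264 0.2562] dp [ 11.2  61.9 -13.7] rot [0.01 0.   0.01] F [ 1.1 -0.7  1. ] op 1.005
```

```bash
python3 -m jog '[{"dp":[0,40,-9],"delta_rot":[0,0,0],"gripper":-1},{"dp":[0,62,-14],"delta_rot":[0,0,0],"gripper":-1},{"dp":[15,62,-14],"delta_rot":[0,0,0],"gripper":-1},{"dp":[20,62,-14],"delta_rot":[0,0,0],"gripper":-1}]'; python3 -c "
from h import *
plan([.628,.081,.162],-43)
from workcell import manip
for n in ('wrist','top'):
    c=manip.read_camera(n);cv2.imwrite(f'pics/{n}1.png',c['frame'][:,:,::-1])"
```

```text
time: 2.05
eef_pos: [0.6265, 0.0808, 0.2342]
eef_rot: [[-0.003, 0.68, 0.733], [0.0, 0.733, -0.68], [-1.0, -0.002, -0.002]]
force: [-0.4, 0.1, -0.2]
opening: 1.0
t 2.05 pos [0.6265 0.0808 0.2342] dp [72.2  1.3  1.2] rot [ 0.16 -0.13  0.11] F [-0.4  0.1 -0.2] op 1.000
```

View pics/wrist1.png

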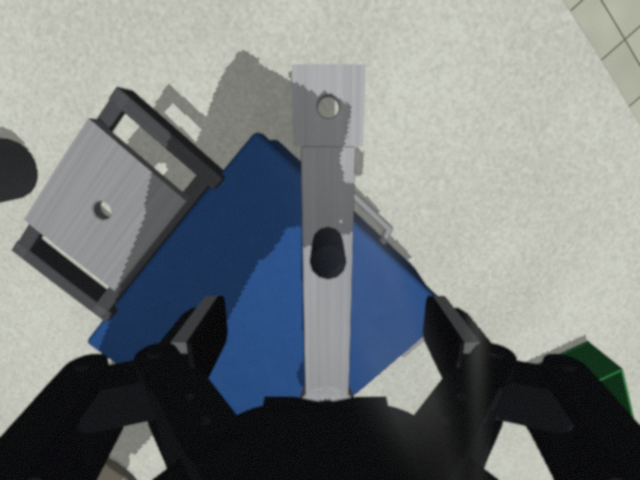

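```bash
python3 - <<'E'
from h import *
from workcell import manip
c=manip.read_camera('wrist')
print(at(c,103,210,.133),at(c,328,106,.147))
E
python3 -m jog '[{"dp":[35,1,1],"delta_rot":[0,0,0],"gripper":-1},{"dp":[72,1,1],"delta_rot":[0,0,0],"gripper":-1},{"dp":[72,1,1],"delta_rot":[0,0,0],"gripper":0.2},{"dp":[72,1,1],"delta_rot":[0,0,0],"gripper":1},{"dp":[72,1,1],"delta_rot":[0,0,0],"gripper":1}]'
python3 -m jog '[{"dp":[0,0,0],"delta_rot":[0,0,0],"gripper":1},{"dp":[0,0,0],"delta_rot":[0,0,0],"gripper":1},{"dp":[0,0,0],"delta_rot":[0,0,0],"gripper":1}]'
```

```text
[0.52016597 0.20991123 0.133     ] [0.69205717 0.1457353  0.147     ]
time: 2.7
eef_pos: [0.6298, 0.08, 0.1672]
eef_rot: [[0.004, 0.682, 0.732], [0.001, 0.732, -0.682], [-1.0, 0.003, 0.002]]
force: [-0.7, -0.4, -0.6]
opening: 0.52
time: 3.0
eef_pos: [0.6296, 0.0802, 0.1668]
eef_rot: [[0.004, 0.681, 0.732], [0.0, 0.732, -0.681], [-1.0, 0.003, 0.002]]
force: [-2.2, -0.6, 5.7]
opening: 0.237
```

```bash
python3 -m jog '[{"dp":[0,0,0],"delta_rot":[0,0,0],"gripper":1},{"dp":[0,0,0],"delta_rot":[0,0,0],"gripper":1}]'
python3 - <<'E'
from h import *
# arc plan: pivot .526,-.0288; start angle ~ 43 -> -2.4 ; print cumulative dp in start tool frame
P=np.array([.5265,-.0288])
plan([.628,.081,.167],-43)
from workcell import manip
s=manip.state();R=s["eef_rot"]
r=s["eef_pos"][:2]-P;print("r",np.linalg.norm(r),"ang",np.degrees(np.arctan2(r[0],r[1])))
a0=np.arctan2(r[0],r[1]);rr=.150
for k in range(1,24):
    a=a0-np.radians(2*k)
    q=P+rr*np.array([np.sin(a),np.cos(a)])
    d=R.T@np.array([*(q-s["eef_pos"][:2]),0])*1000
    print(k*2,np.round(d,1))
E
```

```text
time: 3.2
eef_pos: [0.6295, 0.0802, 0.1668]
eef_rot: [[0.004, 0.681, 0.732], [0.0, 0.732, -0.681], [-1.0, 0.003, 0.002]]
force: [-1.3, -0.2, 6.1]
opening: 0.235
t 3.20 pos [0.6295 0.0802 0.1668] dp [-0.2 -0.5 -1.6] rot [ 0.05  0.13 -0.15] F [-1.3 -0.2  6.1] op 0.235
r 0.15000105718601575 ang 43.38130543868174
2 [-0.  -0.1 -5.2]
4 [ -0.   -0.3 -10.5]
6 [ -0.   -0.7 -15.7]
8 [ -0.1  -1.3 -20.9]
10 [ -0.1  -2.1 -26.1]
12 [ -0.1  -3.  -31.2]
14 [ -0.1  -4.2 -36.3]
16 [ -0.1  -5.5 -41.4]
18 [ -0.1  -7.  -46.4]
20 [ -0.1  -8.7 -51.4]
22 [ -0.2 -10.5 -56.3]
24 [ -0.2 -12.5 -61.1]
26 [ -0.2 -14.7 -65.9]
28 [ -0.2 -17.  -70.5]
30 [ -0.2 -19.5 -75.1]
32 [ -0.2 -22.2 -79.7]
34 [ -0.3 -25.  -84.1]
36 [ -0.3 -28.  -88.4]
38 [ -0.3 -31.1 -92.6]
40 [ -0.3 -34.4 -96.7]
42 [  -0.3  -37.8 -100.7]
44 [  -0.4  -41.3 -104.5]
46 [  -0.4  -45.  -108.2]
```

```bash
python3 -m jog '[{"dp":[0,0,-7],"delta_rot":[-2.7,0,0],"gripper":1},{"dp":[0,-1,-18.3],"delta_rot":[-7,0,0],"gripper":1},{"dp":[0,-2.5,-28.7],"delta_rot":[-11,0,0],"gripper":1},{"dp":[0,-4.8,-39],"delta_rot":[-15,0,0],"gripper":1},{"dp":[0,-7.5,-48],"delta_rot":[-18.6,0,0],"gripper":1}]'
cat > arc.py <<'E'
from h import *
P=np.array([.5265,-.0288])
from workcell import manip
s=manip.state();R=s["eef_rot"]
r=s["eef_pos"][:2]-P;a0=np.arctan2(r[0],r[1])
print("r",np.linalg.norm(r),"ang",np.degrees(a0),"toolyaw",np.degrees(np.arctan2(R[1,2],R[0,2])),s["force"],s["eef_pos"])
rr=.150
for k in range(2,32,3):
    a=a0-np.radians(k)
    q=P+rr*np.array([np.sin(a),np.cos(a)])
    d=R.T@np.array([*(q-s["eef_pos"][:2]),0])*1000
    print(k,np.round(d,1))
E
python3 arc.py
```

```text
time: 3.7
eef_pos: [0.5895, 0.1073, 0.1668]
eef_rot: [[0.005, 0.41, 0.912], [0.0, 0.912, -0.41], [-1.0, 0.002, 0.004]]
force: [1.6, -1.8, 6.2]
opening: 0.234
r 0.1500143093843146 ang 24.83131112954247 toolyaw -24.207512830286717 [ 1.57758654 -1.78327925  6.16823136] [0.58949822 0.1073452  0.16678157]
2 [-0.  -0.  -5.2]
5 [ -0.1  -0.4 -13.1]
8 [ -0.1  -1.2 -20.9]
11 [ -0.1  -2.5 -28.6]
14 [ -0.2  -4.1 -36.3]
17 [ -0.2  -6.1 -43.9]
20 [ -0.2  -8.5 -51.4]
23 [ -0.3 -11.3 -58.7]
26 [ -0.3 -14.5 -65.9]
29 [ -0.3 -18.  -72.9]
```

```bash
python3 -m jog '[{"dp":[0,-0.2,-8],"delta_rot":[-3,0,0],"gripper":1},{"dp":[0,-1,-19],"delta_rot":[-7,0,0],"gripper":1},{"dp":[0,-2.6,-29],"delta_rot":[-11,0,0],"gripper":1},{"dp":[0,-5.3,-41],"delta_rot":[-16,0,0],"gripper":1},{"dp":[0,-8.5,-51.4],"delta_rot":[-20,0,0],"gripper":1}]'
python3 -m jog '[{"dp":[0,-0.2,-9],"delta_rot":[-3,0,0],"gripper":1},{"dp":[0,-1,-17],"delta_rot":[-6.5,0,0],"gripper":1},{"dp":[0,-1,-17],"delta_rot":[-6.5,0,0],"gripper":1}]'
python3 arc.py
python3 -c "
from h import *
from workcell import manip
d={}
for n in ('wrist','top','side'):
    c=manip.read_camera(n);d[n]=c;cv2.imwrite(f'pics/{n}2.png',c['frame'][:,:,::-1])
pickle.dump(d,open('cams2.pkl','wb'))"
```

```text
time: 4.2
eef_pos: [0.5393, 0.1205, 0.1668]
eef_rot: [[0.005, 0.073, 0.997], [-0.0, 0.997, -0.073], [-1.0, 0.0, 0.005]]
force: [1.9, -3.5, 7.3]
opening: 0.239
time: 4.5
eef_pos: [0.5217, 0.1209, 0.1668]
eef_rot: [[0.004, -0.04, 0.999], [-0.001, 0.999, 0.04], [-1.0, -0.001, 0.004]]
force: [0.4, -1.3, 7.8]
opening: 0.235
r 0.1497440751042363 ang -1.8248577491060574 toolyaw 2.2817852240042447 [ 0.3943605  -1.33767096  7.80473458] [0.52173149 0.12086813 0.16678556]
2 [-0.   0.2 -5.2]
5 [ -0.1  -0.2 -13.1]
8 [ -0.1  -1.  -20.9]
11 [ -0.1  -2.3 -28.6]
14 [ -0.2  -3.9 -36.3]
17 [ -0.2  -5.9 -43.9]
20 [ -0.2  -8.4 -51.4]
23 [ -0.2 -11.2 -58.7]
26 [ -0.3 -14.4 -65.9]
29 [ -0.3 -18.  -72.9]
```

View pics/wrist2.png

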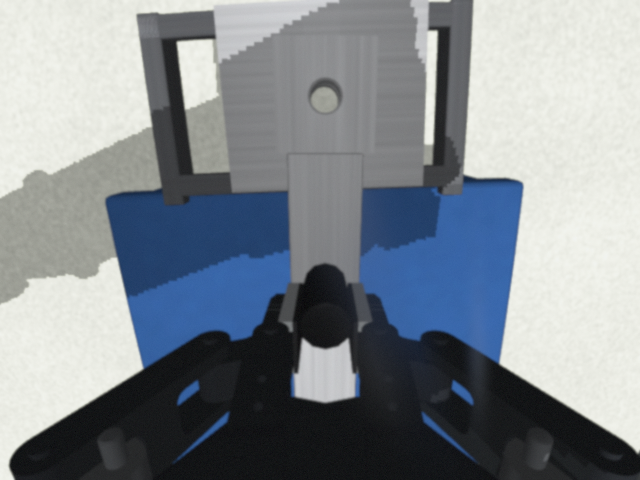

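View pics/top2.png

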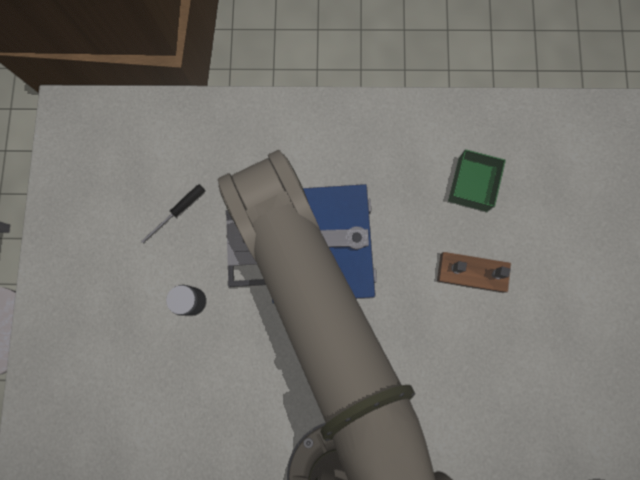

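Run:
```python
import cv2
t=cv2.imread("pics/wrist2.png")
cv2.imwrite("pics/w2c.png",cv2.resize(t[60:140,270:380],None,fx=7,fy=7,interpolation=cv2.INTER_CUBIC))
```

```text
(no output)
```

View pics/w2c.png

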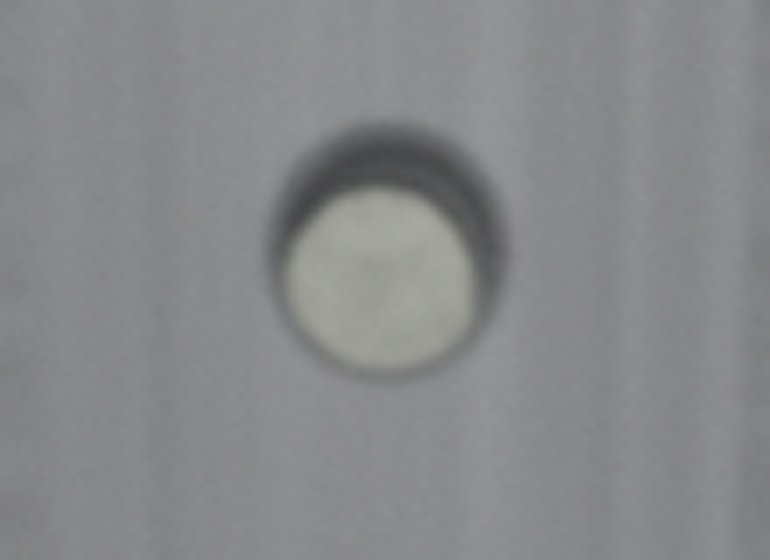

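```bash
python3 - <<'E'
from h import *
d=pickle.load(open("cams2.pkl","rb"));c=d["wrist"]
print(at(c,325.0,95.3,.147))
E
python3 -m jog '[{"dp":[0,0,0],"delta_rot":[0,0,0],"gripper":-1},{"dp":[0,0,0],"delta_rot":[0,0,0],"gripper":-1},{"dp":[0,0,0],"delta_rot":[0,0,0],"gripper":-1},{"dp":[0,0,0],"delta_rot":[0,0,0],"gripper":-1},{"dp":[0,0,0],"delta_rot":[0,0,0],"gripper":-1}]'
python3 -m jog '[{"dp":[-30,0,0],"delta_rot":[0,0,0],"gripper":-1},{"dp":[-75,0,0],"delta_rot":[0,0,0],"gripper":-1},{"dp":[-75,0,0],"delta_rot":[0,0,0],"gripper":-1}]'
python3 -c "
from h import *
from workcell import manip
d={}
for n in ('wrist','top','side'):
    c=manip.read_camera(n);d[n]=c;cv2.imwrite(f'pics/{n}3.png',c['frame'][:,:,::-1])
pickle.dump(d,open('cams3.pkl','wb'))
t=cv2.imread('pics/wrist3.png')
plan([.4605,-.357,.25],-8.5)"
```

```text
[0.51911353 0.21253043 0.147     ]
time: 5.15
eef_pos: [0.5208, 0.1209, 0.1643]
eef_rot: [[-0.0, -0.038, 0.999], [0.0, 0.999, 0.038], [-1.0, 0.0, -0.0]]
force: [-0.2, -0.3, 0.2]
opening: 0.996
time: 5.45
eef_pos: [0.5233, 0.1223, 0.2451]
eef_rot: [[0.009, -0.038, 0.999], [0.002, 0.999, 0.038], [-1.0, 0.002, 0.009]]
force: [0.4, 0.0, -0.1]
opening: 0.995
t 5.60 pos [0.5208 0.1208 0.239 ] dp [ -10.9 -475.2  -78.2] rot [1.065e+01 0.000e+00 1.000e-02] F [ 0.  -0.2  0.1] op 1.001
```

View pics/wrist3.png

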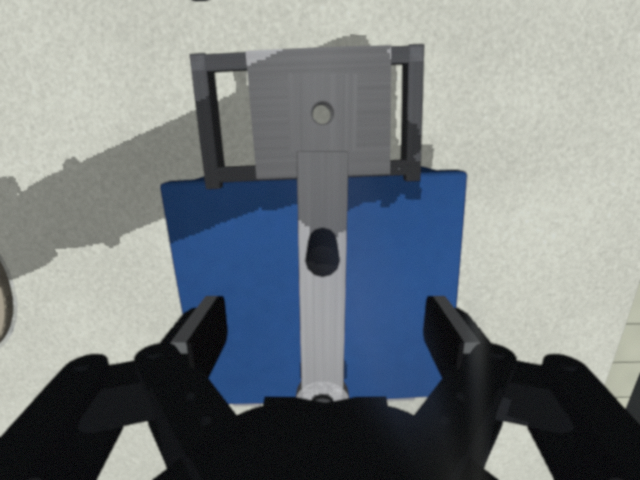

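Run:
```python
import cv2
t=cv2.imread("pics/wrist3.png")
cv2.imwrite("pics/w3c.png",cv2.resize(t[85:140,285:360],None,fx=10,fy=10,interpolation=cv2.INTER_CUBIC))
```

```text
(no output)
```

View pics/w3c.png

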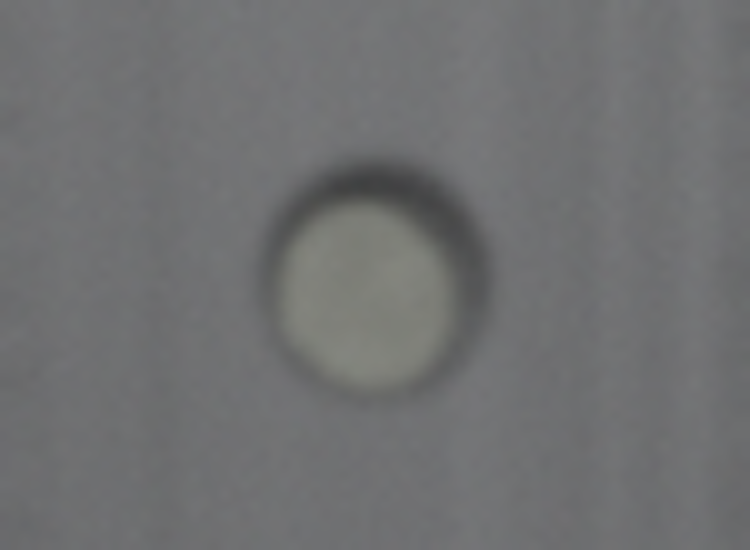

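```bash
python3 - <<'E'
from h import *
d=pickle.load(open("cams3.pkl","rb"));c=d["wrist"]
print(at(c,322.1,112.3,.147))
# calibration check: project assumed gripped-post centre
for P in [(.5217,.1209,.192),(.5217,.1209,.147),(.5265,-.0288,.147)]: print(proj(c,P))
E
python3 -m jog '[{"dp":[-10,-48,-8],"delta_rot":[2,0,0],"gripper":-1},{"dp":[-15,-96,-16],"delta_rot":[4,0,0],"gripper":-1},{"dp":[-15,-145,-24],"delta_rot":[6,0,0],"gripper":-1},{"dp":[-15,-194,-32],"delta_rot":[8,0,0],"gripper":-1},{"dp":[-15,-242,-40],"delta_rot":[10.6,0,0],"gripper":-1}]'
python3 -c "
from h import *
plan([.4605,-.357,.25],-8.5)"
```

```text
[0.51980237 0.21244925 0.147     ]
(np.float64(320.0988966908867), np.float64(263.7682610261243))
(np.float64(320.3576470907324), np.float64(242.30756615192843))
(np.float64(320.21341473474416), np.float64(404.2785629851918))
time: 6.1
eef_pos: [0.4886, -0.1245, 0.253]
eef_rot: [[-0.002, 0.149, 0.989], [0.0, 0.989, -0.149], [-1.0, 0.0, -0.002]]
force: [1.1, 0.5, -0.3]
opening: 0.998
t 6.10 pos [ 0.4886 -0.1245  0.253 ] dp [   2.9 -234.1    6.7] rot [-0.05 -0.12 -0.01] F [ 1.1  0.5 -0.3] op 0.998
```

```bash
python3 -m jog '[{"dp":[0,-47,1],"delta_rot":[0,0,0],"gripper":-1},{"dp":[3,-94,3],"delta_rot":[0,0,0],"gripper":-1},{"dp":[10,-141,5],"delta_rot":[0,0,0],"gripper":-1},{"dp":[30,-188,6],"delta_rot":[0,0,0],"gripper":-1},{"dp":[45,-234,7],"delta_rot":[0,0,0],"gripper":-1}]'
python3 -m jog '[{"dp":[10,0,0],"delta_rot":[0,0,0],"gripper":-1},{"dp":[10,0,0],"delta_rot":[0,0,0],"gripper":-1}]'
python3 -c "
from h import *
from workcell import manip
d={}
for n in ('wrist','side'):
    c=manip.read_camera(n);d[n]=c;cv2.imwrite(f'pics/{n}4.png',c['frame'][:,:,::-1])
pickle.dump(d,open('cams4.pkl','wb'))
plan([.4605,-.357,.066],-8.5)"
```

```text
time: 6.6
eef_pos: [0.4613, -0.3563, 0.2069]
eef_rot: [[-0.002, 0.147, 0.989], [0.001, 0.989, -0.147], [-1.0, 0.001, -0.002]]
force: [0.7, -0.3, -0.1]
opening: 0.998
time: 6.8
eef_pos: [0.4603, -0.3553, 0.1955]
eef_rot: [[-0.005, 0.15, 0.989], [0.004, 0.989, -0.15], [-1.0, 0.004, -0.006]]
force: [1.4, 1.0, 0.9]
opening: 1.003
t 6.90 pos [ 0.4628 -0.3533  0.1985] dp [132.5  -4.2  -1.6] rot [ 0.15 -0.08 -0.1 ] F [-0.3 -1.   0.8] op 0.998
```

View pics/wrist4.png

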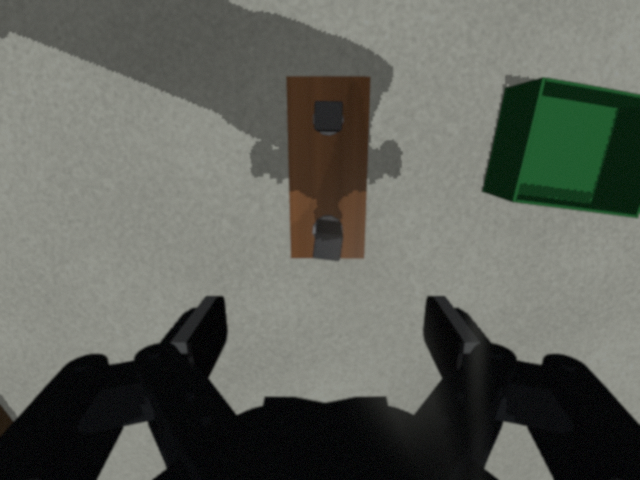

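Run:
```python
from h import *
d=pickle.load(open("cams4.pkl","rb"));c=d["wrist"]
t=cv2.imread("pics/wrist4.png")
cv2.imwrite("pics/w4c.png",cv2.resize(t[205:270,280:375],None,fx=8,fy=8,interpolation=cv2.INTER_CUBIC))
print(at(c,328,249,.110), proj(c,(.4605,-.357,.11)))
```

```text
[ 0.46252567 -0.35774673  0.11      ] (np.float64(325.0226866856737), np.float64(248.4163111222424))
```

View pics/w4c.png

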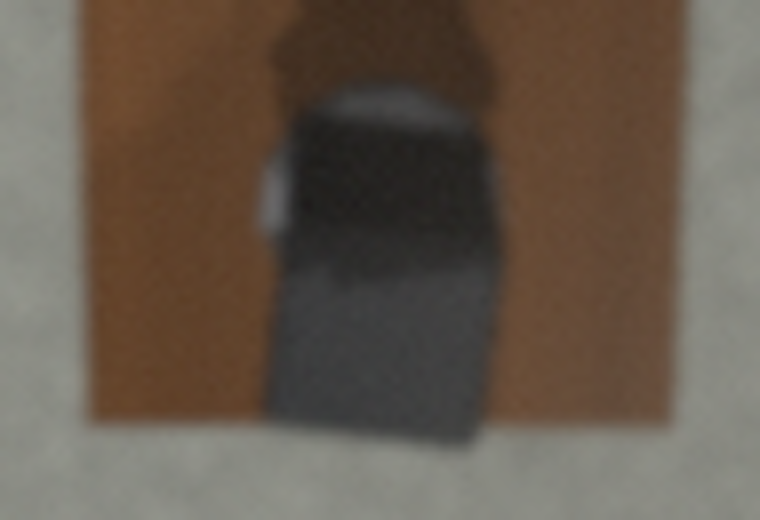

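```bash
python3 -c "
from h import *
plan([.4612,-.3573,.066],-14)"
python3 -m jog '[{"dp":[40,-2,-1],"delta_rot":[3,0,0],"gripper":-1},{"dp":[85,-4,-1],"delta_rot":[5.5,0,0],"gripper":-1},{"dp":[120,-4,-1],"delta_rot":[5.5,0,0],"gripper":-1},{"dp":[132,-4,-1],"delta_rot":[5.5,0,0],"gripper":-1},{"dp":[132,-4,-1],"delta_rot":[5.5,0,0],"gripper":-1}]'
python3 -c "
from h import *
from workcell import manip
c=manip.read_camera('side');cv2.imwrite('pics/side5.png',cv2.resize(c['frame'][300:460,240:400,::-1],None,fx=4,fy=4))
plan([.4612,-.3573,.066],-14)"
```

```text
t 6.90 pos [ 0.4628 -0.3533  0.1985] dp [132.5  -4.4  -0.8] rot [ 5.65 -0.08 -0.1 ] F [-0.3 -1.   0.8] op 0.998
time: 7.4
eef_pos: [0.4611, -0.357, 0.0666]
eef_rot: [[-0.002, 0.239, 0.971], [0.002, 0.971, -0.239], [-1.0, 0.002, -0.002]]
force: [0.8, 0.5, -0.3]
opening: 1.002
t 7.45 pos [ 0.462  -0.358   0.0685] dp [ 2.5  0.5 -1. ] rot [ 0.16  0.05 -0.01] F [ 0.3 -0.2  0.5] op 0.999
```

View pics/side5.png

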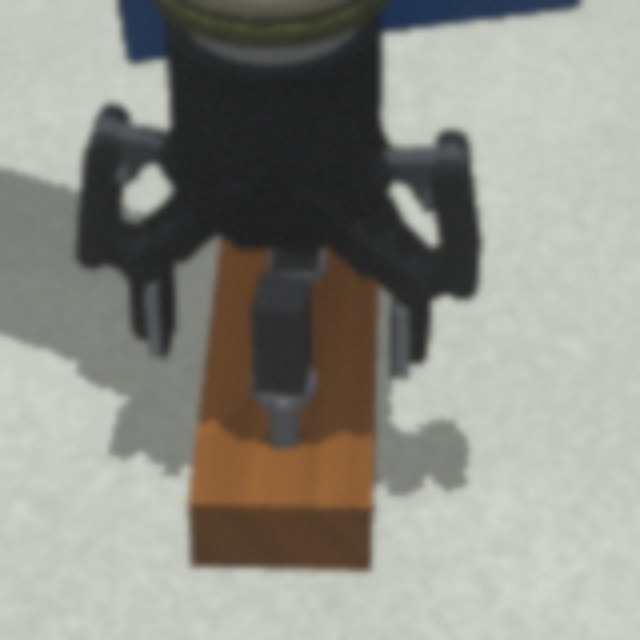

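```bash
python3 -m jog '[{"dp":[0,0,0],"delta_rot":[0,0,0],"gripper":1},{"dp":[0,0,0],"delta_rot":[0,0,0],"gripper":1},{"dp":[0,0,0],"delta_rot":[0,0,0],"gripper":1},{"dp":[0,0,0],"delta_rot":[0,0,0],"gripper":1},{"dp":[0,0,0],"delta_rot":[0,0,0],"gripper":1}]'
python3 -m jog '[{"dp":[0,0,0],"delta_rot":[0,0,0],"gripper":1},{"dp":[0,0,0],"delta_rot":[0,0,0],"gripper":1}]'
python3 -c "
from h import *
plan([.4612,-.3573,.200],-14)"
```

```text
time: 7.95
eef_pos: [0.4612, -0.359, 0.068]
eef_rot: [[0.001, 0.241, 0.97], [-0.001, 0.97, -0.241], [-1.0, -0.0, 0.001]]
force: [-0.6, 0.0, 3.7]
opening: 0.226
time: 8.15
eef_pos: [0.4612, -0.3589, 0.0679]
eef_rot: [[0.001, 0.241, 0.971], [-0.0, 0.971, -0.241], [-1.0, -0.0, 0.001]]
force: [-2.4, 0.2, 5.6]
opening: 0.227
t 8.15 pos [ 0.4612 -0.3589  0.0679] dp [-132.1    1.5   -0.3] rot [0.05 0.04 0.02] F [-2.4  0.2  5.6] op 0.227
```

```bash
python3 -m jog '[{"dp":[-15,0,0],"delta_rot":[0,0,0],"gripper":1},{"dp":[-45,0,0],"delta_rot":[0,0,0],"gripper":1},{"dp":[-90,0,0],"delta_rot":[0,0,0],"gripper":1},{"dp":[-135,0,0],"delta_rot":[0,0,0],"gripper":1},{"dp":[-170,0,0],"delta_rot":[0,0,0],"gripper":1}]'
python3 -m jog '[{"dp":[-5,0,0],"delta_rot":[0,0,0],"gripper":1},{"dp":[-5,0,0],"delta_rot":[0,0,0],"gripper":1},{"dp":[-5,0,0],"delta_rot":[0,0,0],"gripper":1}]'
python3 -c "
from h import *
from workcell import manip
d={}
for n in ('wrist','side','top'):
    c=manip.read_camera(n);d[n]=c;cv2.imwrite(f'pics/{n}6.png',c['frame'][:,:,::-1])
pickle.dump(d,open('cams6.pkl','wb'))
plan([.5186,.211,.260],2)"
```

```text
time: 8.65
eef_pos: [0.4613, -0.3586, 0.241]
eef_rot: [[0.002, 0.241, 0.971], [-0.001, 0.971, -0.241], [-1.0, -0.001, 0.002]]
force: [1.5, -0.1, -2.5]
opening: 0.223
time: 8.95
eef_pos: [0.4603, -0.3584, 0.2411]
eef_rot: [[-0.002, 0.241, 0.971], [0.001, 0.971, -0.241], [-1.0, 0.001, -0.002]]
force: [0.4, -0.3, -1.8]
opening: 0.228
t 9.10 pos [ 0.4603 -0.3583  0.2406] dp [-18.4 566.6 -80.7] rot [-15.94  -0.15  -0.11] F [ 0.2  0.9 -2. ] op 0.230
```

View pics/wrist6.png

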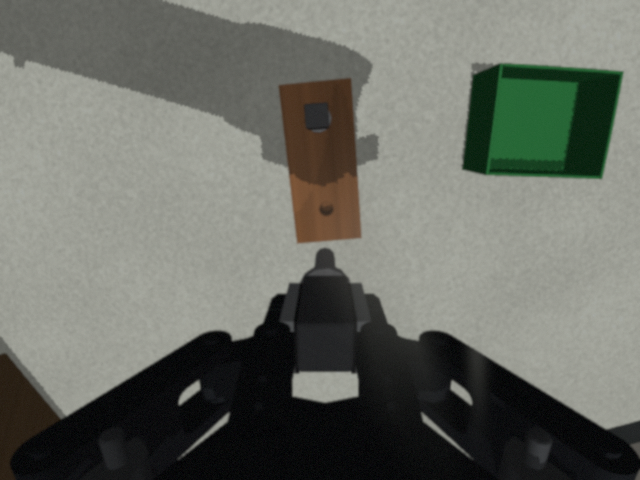

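View pics/side6.png

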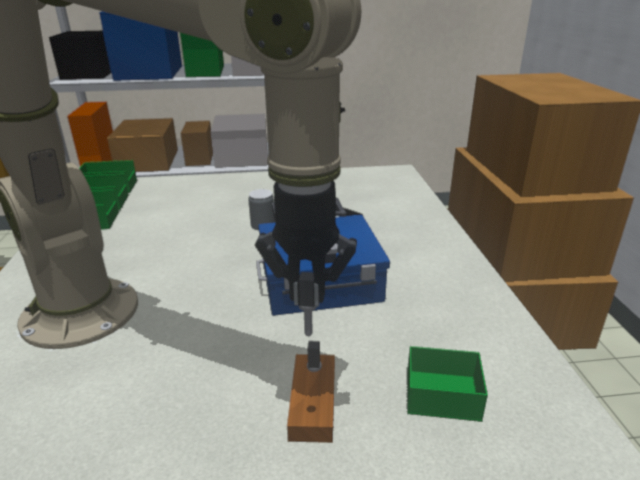

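Run:
```python
from h import *
d=pickle.load(open("cams6.pkl","rb"));w=d["wrist"];s=d["side"]
for P in [(.4603,-.3583,.1826),(.4603,-.3583,.2326),(.4603,-.3583,.2826)]: print(proj(w,P),proj(s,P))
t=cv2.imread("pics/wrist6.png");u=cv2.imread("pics/side6.png")
a=cv2.resize(t[235:375,280:370],None,fx=4,fy=4,interpolation=3);b=cv2.resize(u[250:350,280:340],(336,560),interpolation=3)
cv2.imwrite("pics/c6.png",np.hstack([a,b]))
```

```text
(np.float64(323.8043340471556), np.float64(258.89852671834745)) (np.float64(308.65949802190875), np.float64(334.1872035394241))
(np.float64(323.39398733549086), np.float64(293.72618055379183)) (np.float64(307.8957649597306), np.float64(305.6815511421653))
(np.float64(322.65870348164884), np.float64(356.359575209798)) (np.float64(307.07681477471397), np.float64(275.08601106167964))
```

View pics/c6.png

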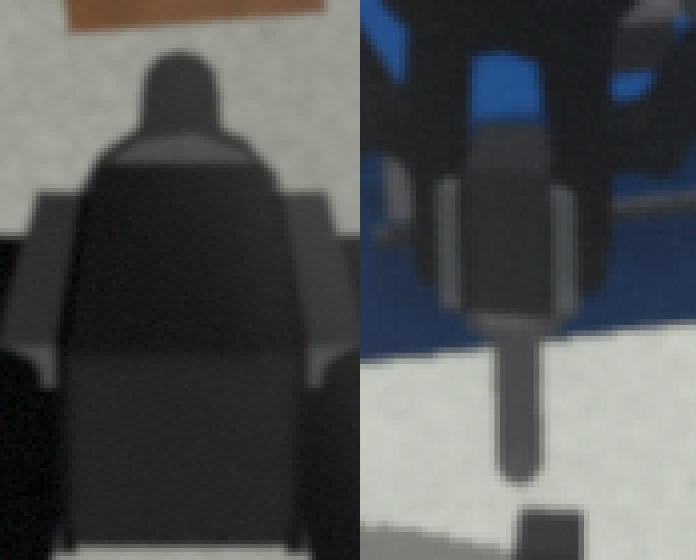

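```bash
python3 -m jog '[{"dp":[-20,40,-6],"delta_rot":[-2,0,0],"gripper":1},{"dp":[-35,85,-12],"delta_rot":[-5,0,0],"gripper":1},{"dp":[-35,132,-19],"delta_rot":[-9,0,0],"gripper":1},{"dp":[-35,180,-26],"delta_rot":[-13,0,0],"gripper":1},{"dp":[-35,228,-32],"delta_rot":[-16,0,0],"gripper":1}]'
python3 -c "
from h import *
plan([.5186,.211,.275],2)"
```

```text
time: 9.6
eef_pos: [0.4843, -0.1279, 0.2766]
eef_rot: [[-0.001, -0.038, 0.999], [0.0, 0.999, 0.038], [-1.0, 0.0, -0.001]]
force: [0.4, 0.3, -1.0]
opening: 0.223
t 9.60 pos [ 0.4843 -0.1279  0.2766] dp [  1.7 337.3  47.2] rot [ 0.2  -0.06 -0.02] F [ 0.4  0.3 -1. ] op 0.223
```

```bash
python3 -m jog '[{"dp":[0,48,7],"delta_rot":[0,0,0],"gripper":1},{"dp":[0,96,14],"delta_rot":[0,0,0],"gripper":1},{"dp":[0,144,20],"delta_rot":[0,0,0],"gripper":1},{"dp":[0,192,27],"delta_rot":[0,0,0],"gripper":1},{"dp":[0,240,34],"delta_rot":[0,0,0],"gripper":1}]'
python3 -m jog '[{"dp":[0,45,6],"delta_rot":[0,0,0],"gripper":1},{"dp":[0,85,11],"delta_rot":[0,0,0],"gripper":1},{"dp":[0,97,13],"delta_rot":[0,0,0],"gripper":1},{"dp":[0,97,13],"delta_rot":[0,0,0],"gripper":1},{"dp":[0,97,13],"delta_rot":[0,0,0],"gripper":1}]'
python3 -c "
from h import *
plan([.5186,.211,.215],2)"
```

```text
time: 10.1
eef_pos: [0.5098, 0.1129, 0.2767]
eef_rot: [[-0.001, -0.035, 0.999], [-0.0, 0.999, 0.035], [-1.0, -0.0, -0.001]]
force: [1.3, -0.1, -1.6]
opening: 0.228
time: 10.6
eef_pos: [0.5199, 0.2076, 0.2765]
eef_rot: [[-0.001, -0.035, 0.999], [-0.001, 0.999, 0.035], [-1.0, -0.001, -0.001]]
force: [1.0, -0.9, -1.9]
opening: 0.228
t 10.60 pos [0.5199 0.2076 0.2765] dp [61.5  3.5 -1.1] rot [ 0.03 -0.08  0.04] F [ 1.  -0.9 -1.9] op 0.228
```

Down to tip about 10 mm above the bar (TCP .215), then look.

```bash
python3 -m jog '[{"dp":[25,2,-1],"delta_rot":[0,0,0],"gripper":1},{"dp":[50,3,-1],"delta_rot":[0,0,0],"gripper":1},{"dp":[61,3,-1],"delta_rot":[0,0,0],"gripper":1},{"dp":[61,3,-1],"delta_rot":[0,0,0],"gripper":1},{"dp":[61,3,-1],"delta_rot":[0,0,0],"gripper":1}]'
python3 -c "
from h import *
from workcell import manip
d={}
for n in ('wrist','side','top'):
    c=manip.read_camera(n);d[n]=c;cv2.imwrite(f'pics/{n}7.png',c['frame'][:,:,::-1])
pickle.dump(d,open('cams7.pkl','wb'))
t=cv2.imread('pics/wrist7.png');u=cv2.imread('pics/side7.png')
a=cv2.resize(t[200:340,270:370],None,fx=4,fy=4,interpolation=3);b=cv2.resize(u[150:250,260:360],(400,400),interpolation=3)
b=cv2.copyMakeBorder(b,0,160,0,0,0)
cv2.imwrite('pics/c7.png',np.hstack([a,b]))
plan([.5186,.211,.215],2)
s=manip.state();p=s['eef_pos'];q=p-np.array([0,0,.058]);print(proj(d['wrist'],q),proj(d['side'],q))"
```

```text
time: 11.1
eef_pos: [0.5192, 0.2108, 0.2172]
eef_rot: [[0.001, -0.034, 0.999], [0.0, 0.999, 0.034], [-1.0, -0.0, 0.001]]
force: [0.1, -0.2, -1.3]
opening: 0.224
t 11.25 pos [0.5193 0.2118 0.2177] dp [ 2.7 -0.8 -0.8] rot [ 0.03  0.12 -0.04] F [ 0.7  0.8 -0.4] op 0.221
(np.float64(323.7094284743029), np.float64(257.6722635348633)) (np.float64(312.0618690309741), np.float64(190.84960218150522))
```

View pics/c7.png

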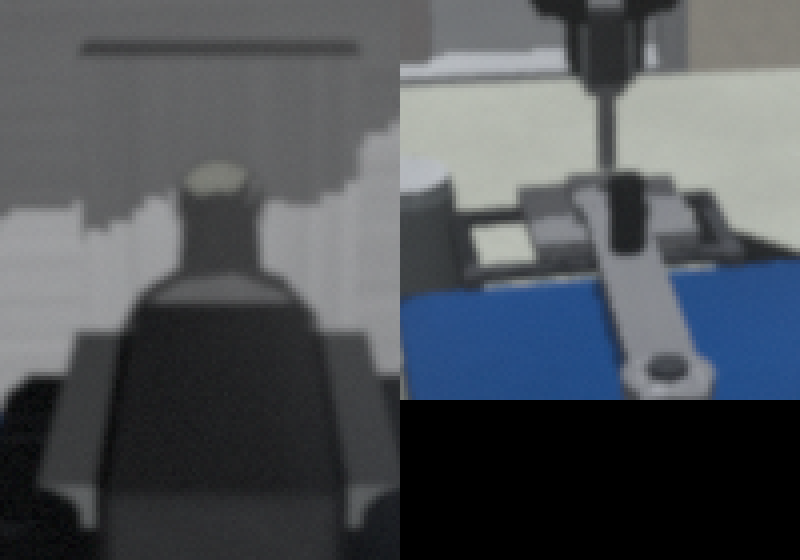

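View pics/wrist7.png

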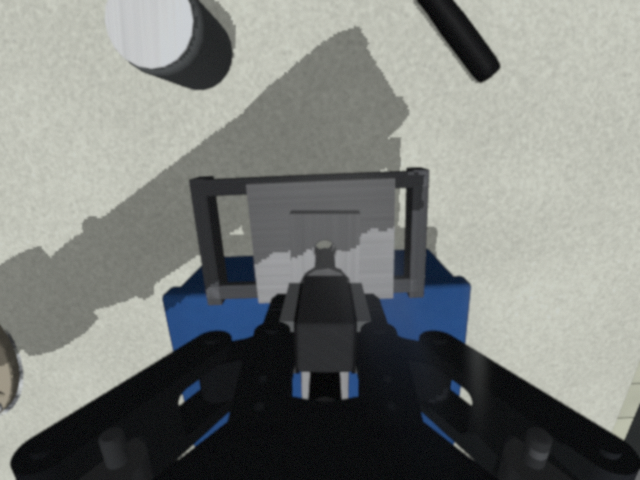

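Run:
```python
from h import *
d=pickle.load(open("cams7.pkl","rb"));w=d["wrist"]
x,y=.5193,.2118
for n,P in dict(eyefar=(x,y+.007,.147),eyec=(x,y,.147),tip=(x,y,.1597),tipfar=(x,y+.0045,.1597),eyeL=(x-.007,y,.147),eyeR=(x+.007,y,.147),barend=(x,y+.02,.147),collarfar=(x,y+.013,.2097)).items(): print(n,np.round(proj(w,P),1))
t=cv2.imread('pics/wrist7.png')
cv2.imwrite('pics/c7b.png',cv2.resize(t[205:285,285:365],None,fx=9,fy=9,interpolation=cv2.INTER_CUBIC))
```

```text
eyefar [324.  241.1]
eyec [323.7 251.2]
tip [323.6 257.7]
tipfar [323.9 250.9]
eyeL [313.1 250.8]
eyeR [334.2 251.5]
barend [324.7 221.9]
collarfar [324.3 267.6]
```

View pics/c7b.png

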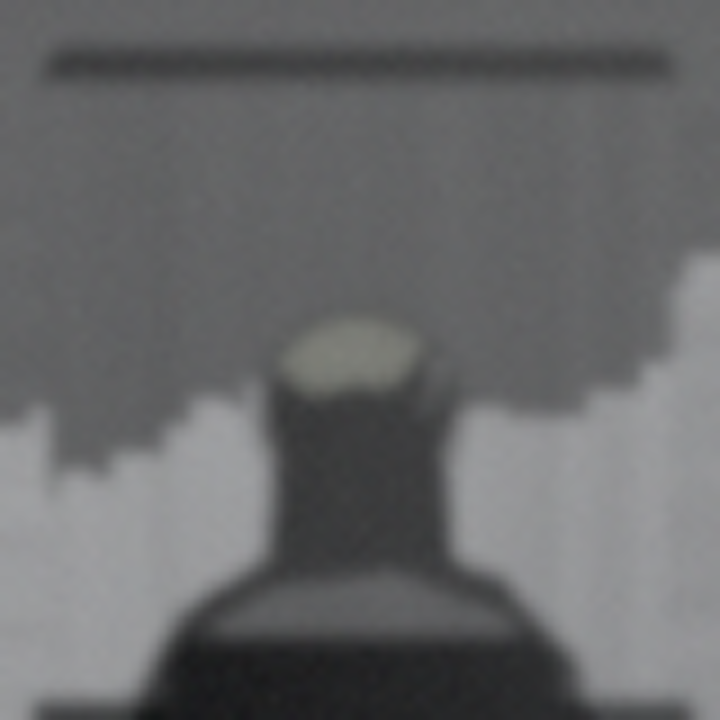

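```bash
python3 -m jog '[{"dp":[5,-0.4,0],"delta_rot":[0,0,0],"gripper":1},{"dp":[10,-0.4,0],"delta_rot":[0,0,0],"gripper":1},{"dp":[15,-0.4,0],"delta_rot":[0,0,0],"gripper":1},{"dp":[19,-0.4,0],"delta_rot":[0,0,0],"gripper":1},{"dp":[19,-0.4,0],"delta_rot":[0,0,0],"gripper":1}]'
python3 -c "
from h import *
plan([.5186,.211,.155],2)"
```

```text
time: 11.75
eef_pos: [0.5185, 0.2108, 0.1965]
eef_rot: [[-0.001, -0.036, 0.999], [-0.001, 0.999, 0.036], [-1.0, -0.001, -0.001]]
force: [0.4, -1.4, -2.7]
opening: 0.226
t 11.75 pos [0.5185 0.2108 0.1965] dp [41.5  0.3  0.1] rot [ 0.04 -0.06  0.03] F [ 0.4 -1.4 -2.7] op 0.226
```

```bash
python3 -m jog '[{"dp":[3,0,-0.4],"delta_rot":[0,0,0],"gripper":1},{"dp":[6,0,-0.6],"delta_rot":[0,0,0],"gripper":1},{"dp":[9,0,-0.6],"delta_rot":[0,0,0],"gripper":1},{"dp":[11,0,-0.6],"delta_rot":[0,0,0],"gripper":1},{"dp":[11,0,-0.6],"delta_rot":[0,0,0],"gripper":1}]'
python3 -c "
from h import *
plan([.5186,.211,.155],2)"
```

```text
time: 12.25
eef_pos: [0.518, 0.2109, 0.1859]
eef_rot: [[-0.001, -0.036, 0.999], [-0.0, 0.999, 0.036], [-1.0, -0.0, -0.001]]
force: [0.9, -3.2, -2.4]
opening: 0.227
t 12.25 pos [0.518  0.2109 0.1859] dp [30.9  0.1  0.6] rot [ 0.04 -0.03  0.02] F [ 0.9 -3.2 -2.4] op 0.227
```

```bash
python3 -m jog '[{"dp":[3,-0.5,0],"delta_rot":[0,0,0],"gripper":1},{"dp":[7,-0.8,0],"delta_rot":[0,0,0],"gripper":1},{"dp":[11,-0.8,0],"delta_rot":[0,0,0],"gripper":1},{"dp":[15,-0.8,0],"delta_rot":[0,0,0],"gripper":1},{"dp":[17,-0.8,0],"delta_rot":[0,0,0],"gripper":1}]'
python3 -c "
from h import *
plan([.5186,.211,.155],2)"
```

```text
time: 12.75
eef_pos: [0.5179, 0.2107, 0.1687]
eef_rot: [[-0.001, -0.036, 0.999], [0.0, 0.999, 0.036], [-1.0, 0.0, -0.001]]
force: [-0.1, -1.0, -1.5]
opening: 0.225
t 12.75 pos [0.5179 0.2107 0.1687] dp [13.7  0.3  0.8] rot [ 0.07 -0.04 -0.02] F [-0.1 -1.  -1.5] op 0.225
```

```bash
python3 -m jog '[{"dp":[4,0,0],"delta_rot":[0,0,0],"gripper":1},{"dp":[8,0,0],"delta_rot":[0,0,0],"gripper":1},{"dp":[11,0,0],"delta_rot":[0,0,0],"gripper":1},{"dp":[12.5,0,0],"delta_rot":[0,0,0],"gripper":1},{"dp":[12.5,0,0],"delta_rot":[0,0,0],"gripper":1}]'
python3 -m jog '[{"dp":[1.5,0,0],"delta_rot":[0,0,0],"gripper":1},{"dp":[2.5,0,0],"delta_rot":[0,0,0],"gripper":1}]'
```

```text
time: 13.25
eef_pos: [0.5179, 0.2106, 0.1566]
eef_rot: [[-0.0, -0.036, 0.999], [0.0, 0.999, 0.036], [-1.0, 0.0, -0.0]]
force: [-0.1, 0.1, -1.5]
opening: 0.226
time: 13.45
eef_pos: [0.5185, 0.2106, 0.155]
eef_rot: [[0.001, -0.036, 0.999], [0.0, 0.999, 0.036], [-1.0, 0.0, 0.001]]
force: [-1.6, -2.5, 8.4]
opening: 0.226
```

```bash
python3 -m jog '[{"dp":[0,0,0],"delta_rot":[0,0,0],"gripper":0},{"dp":[0,0,0],"delta_rot":[0,0,0],"gripper":-1},{"dp":[0,0,0],"delta_rot":[0,0,0],"gripper":-1},{"dp":[0,0,0],"delta_rot":[0,0,0],"gripper":-1},{"dp":[0,0,0],"delta_rot":[0,0,0],"gripper":-1}]'
python3 -m jog '[{"dp":[-20,0,0],"delta_rot":[0,0,0],"gripper":-1},{"dp":[-60,0,0],"delta_rot":[0,0,0],"gripper":-1},{"dp":[-100,0,0],"delta_rot":[0,0,0],"gripper":-1},{"dp":[-100,0,0],"delta_rot":[0,0,0],"gripper":-1}]'
python3 -m jog '[{"dp":[0,0,45],"delta_rot":[0,0,0],"gripper":-1},{"dp":[0,0,90],"delta_rot":[0,0,0],"gripper":-1},{"dp":[0,0,120],"delta_rot":[0,0,0],"gripper":-1},{"dp":[0,0,120],"delta_rot":[0,0,0],"gripper":-1}]'
python3 -c "
from h import *
from workcell import manip
d={}
for n in ('wrist','side','top'):
    c=manip.read_camera(n);d[n]=c;cv2.imwrite(f'pics/{n}8.png',c['frame'][:,:,::-1])
pickle.dump(d,open('cams8.pkl','wb'))
u=cv2.imread('pics/side8.png')
cv2.imwrite('pics/c8.png',cv2.resize(u[170:270,250:370],None,fx=6,fy=6,interpolation=3))
for P in [(.518,.2106,.197),(.518,.2106,.153),(.518,.2106,.219)]: print(proj(d['side'],P),proj(d['wrist'],P))"
```

```text
time: 13.95
eef_pos: [0.5181, 0.2105, 0.1543]
eef_rot: [[0.0, -0.036, 0.999], [0.0, 0.999, 0.036], [-1.0, 0.0, 0.0]]
force: [-0.7, 0.3, -0.2]
opening: 0.998
time: 14.35
eef_pos: [0.5201, 0.2122, 0.2602]
eef_rot: [[0.008, -0.036, 0.999], [0.003, 0.999, 0.036], [-1.0, 0.003, 0.008]]
force: [0.2, 0.3, -0.1]
opening: 0.998
time: 14.75
eef_pos: [0.6409, 0.2132, 0.2512]
eef_rot: [[-0.003, -0.032, 0.999], [-0.0, 0.999, 0.032], [-1.0, -0.0, -0.003]]
force: [-0.6, -0.5, -1.6]
opening: 0.999
(np.float64(311.28457847841105), np.float64(176.83970628173049)) (np.float64(129.11002442170852), np.float64(258.3546576909131))
(np.float64(311.61279803867234), np.float64(193.56631453297004)) (np.float64(161.04734202506063), np.float64(238.45748403823112))
(np.float64(311.1161747640495), np.float64(168.25430478266077)) (np.float64(108.18670712384542), np.float64(271.48177031052705))
```

View pics/wrist8.png

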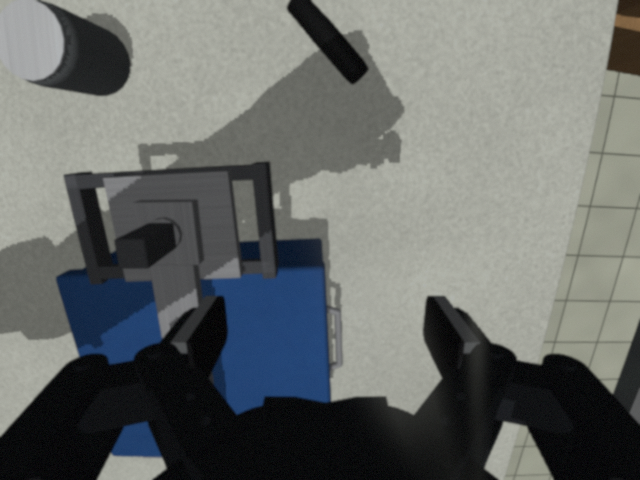

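View pics/c8.png

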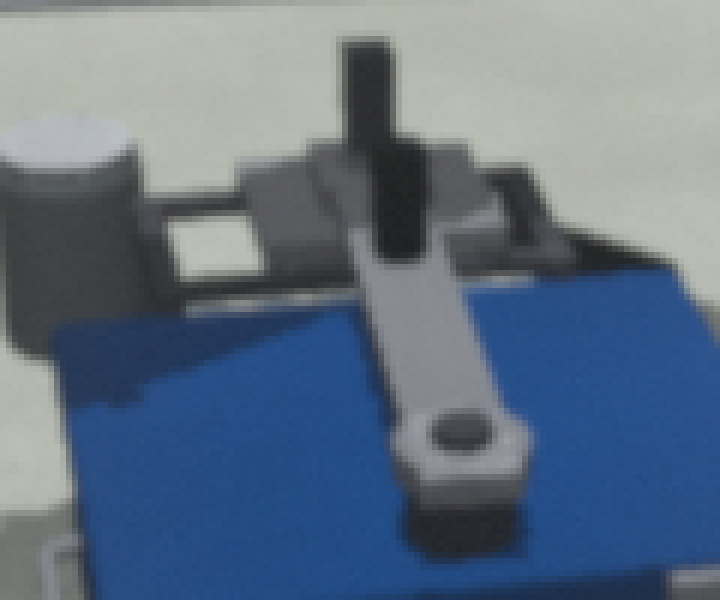

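View pics/top8.png

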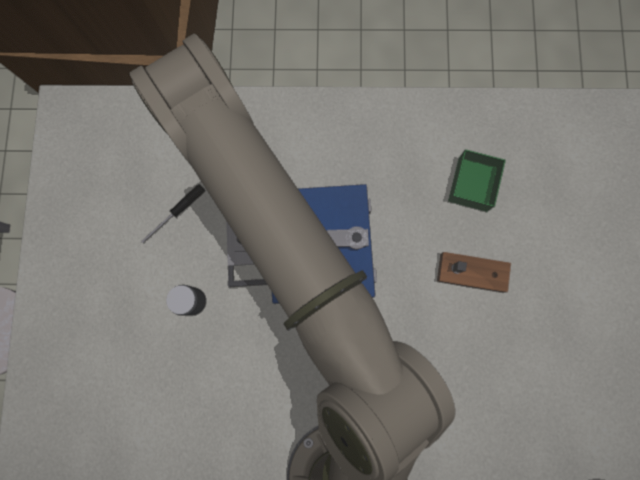

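```bash
python3 -c "
import cv2
t=cv2.imread('pics/wrist8.png')
cv2.imwrite('pics/c8w.png',cv2.resize(t[190:290,90:220],None,fx=6,fy=6,interpolation=2))"
```

```text
(no output)
```

View pics/c8w.png

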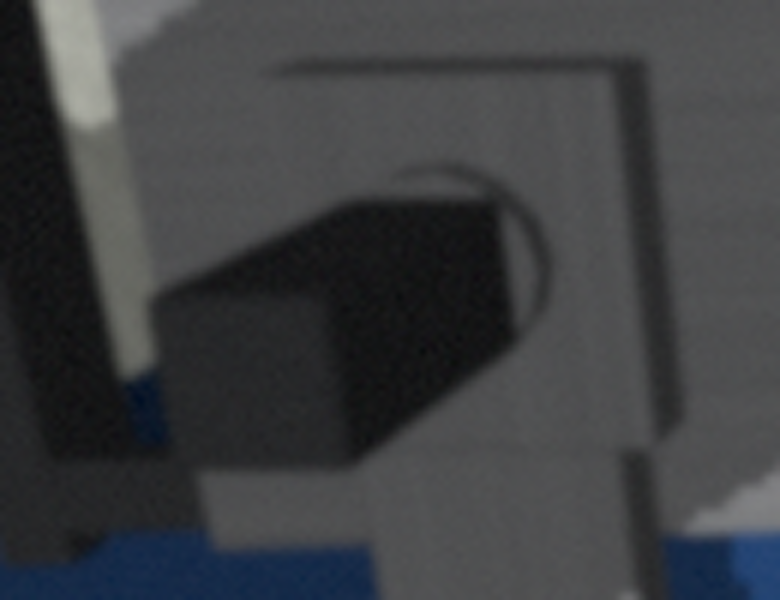

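The collar lies flush on the bar: only its thin side shows, with no gap or shank. The pin stands upright and the gripper is clear, so I'm handing in.

```bash
python3 -c "
from workcell import manip
print(manip.state()['force'],manip.state()['time']);print(manip.job_done())"
```

```text
[ 0.24556921 -0.27229361  0.06037322] 14.9
the job is handed in; nothing more can be done
None
```

The chest is locked and the job is handed in at 14.9 s. I swung the locking bar back by its post until its eye lay over the keeper's hole. Then I pulled the longer pin from the rack, pushed it down through the eye and the keeper, let go and moved clear.

- **Finding the hole:** The wrist camera showed it through the eye, under 1 mm off towards −x, so I moved the pin about 0.6 mm that way on the way down. It went in without needing a search.
- **Seating:** Side force stayed at or below about 3 N on the way in. The only upward reaction was about 8 N as the collar met the bar, at exactly the height predicted for full seating.
- **Last pictures:** The wrist picture shows the collar flush on the bar with no gap and the grip upright. In the side picture the pin's top is at the predicted height. The short pin, can, bin and screwdriver look unmoved.
- **Disagreements:** The wrist camera read about 1–1.5 mm high in x and y against the arm's own position, and I allowed for that. In the final wrist picture the pin's top was about 8 pixels off in row from the prediction. I didn't resolve that.

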